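Rebuild a round LED lamp on its heat sink

TASK

Rebuild the LED lamp on the black round heat sink: lay the plain copper spreader disc in the middle of its top, then the good white LED board (LEDs up) squarely on the disc, and finally put the white cover, rim down, over both so that its rim sits flat on the heat sink, all centred in the printed ring. Set each part down gently, never drop it, and leave the burnt dark board, the tweezers, the screw jar and the solder reel where they are.

Things in the scene. Friction and masses are not known exactly. Their poses are not given: they have to be found in the camera images.
- heat_sink: Black round finned heat sink, 120 mm diameter, 20 mm high, fixed to the bench (its place differs from start to start). Flat top with a white dot at its centre and a white printed ring of about 76 mm diameter (flat paint, no groove). Origin: centre of its underside, on the bench; z up.
- sink_top (a point): Centre of the heat sink's flat top, 20 mm above the bench: the centre of the stack.
- spreader: Plain bare copper disc, loose, 52 mm diameter, 8 mm thick, about 140 g, both faces alike. Lies flat on the bench at the start. Origin: centre of its underside; z up.
- led_board: Good LED board, loose: white-topped round board, 52 mm diameter, 8 mm thick, about 45 g, with ten small yellow LEDs standing about 2 mm above its top face. Lies flat on the bench, LEDs up, at the start. Origin: centre of its underside; z points out of the LED face.
- cover: Opaque white round cover, loose, about 40 g, like a shallow cup upside down: outside diameter 68 mm, height 25 mm, wall 3 mm (inside diameter 62 mm, so 5 mm of play all round the 52 mm discs), 21 mm deep inside, closed flat top 4 mm thick. Lies rim down on the bench at the start. Origin: centre of its open rim plane (the underside); z points to its closed top.
- burnt_board: Old burnt LED board, dark brown with black spots, 52 mm diameter, 8 mm thick, loose; lies flat on the bench. To be left alone. Origin: centre of its underside.
- tweezers: Steel tweezers with a red grip, 130 mm long, 14 mm wide, 9 mm high, loose, lying on the bench between the robot and the heat sink. To be left alone. Origin: middle of the underside; x along the length.
- screw_jar: Small whitish jar with red cap, 44 mm diameter, 50 mm high, loose, beyond the heat sink. To be left alone. Origin: centre of its underside.
- solder_reel: Blue reel, 56 mm diameter, 40 mm high, loose, standing beyond the heat sink. To be left alone. Origin: centre of its underside.
Not all that is in view belongs to the job. Several things have the shape of the heat_sink; the one meant has the colours described above.

How it is judged:
On the way, in this order (a step that is already met when the one before it is completed fails the run):
1. the spreader disc lies flat on the heat sink's top, its centre within 6 mm of the sink's centre (horizontal distance between spreader and sink_top below 0.006 m and height (world z) of spreader between 0.018 and 0.0225 m and angle between spreader's own z axis and vertical below 0.08 rad), for 0.2 s.
2. the LED board lies flat, LEDs up, on the spreader, its centre within 6 mm of the sink's centre, with the spreader still in place (all of step 1 and horizontal distance between led_board and sink_top below 0.006 m and height (world z) of led_board between 0.0255 and 0.031 m and angle between led_board's own z axis and vertical below 0.08 rad), for 0.2 s.
At the end, for the whole second after the job is handed in: Spreader flat on the heat sink, LED board on it, LEDs up, both within 6 mm of the sink's centre; cover upright over both, rim on the heat sink (within 2.5 mm in height), within 7 mm of its centre; all level within 0.08 rad and at rest (all of step 2 and horizontal distance between cover and sink_top below 0.007 m and height (world z) of cover between 0.0175 and 0.0225 m and angle between cover's own z axis and vertical below 0.08 rad and linear speed of each of spreader, led_board, cover below 0.02 m/s); the robot touches nothing.
It fails at once if the spreader, LED board or cover is dropped: it falls unheld, faster than 0.35 m/s, with its underside more than 42 mm above the bench ((height (world z) of spreader above 0.042 m and contact force between spreader and the fingers below 0.05 N and linear speed of spreader above 0.35 m/s) or (height (world z) of led_board above 0.042 m and contact force between led_board and the fingers below 0.05 N and linear speed of led_board above 0.35 m/s) or (height (world z) of cover above 0.042 m and contact force between cover and the fingers below 0.05 N and linear speed of cover above 0.35 m/s)).
It fails at once if the burnt board is moved by more than 25 mm (distance of burnt_board from where it was at the start of the episode above 0.025 m).
It fails at once if the tweezers is moved by more than 25 mm (distance of tweezers from where it was at the start of the episode above 0.025 m).
It fails at once if the screw jar is moved by more than 25 mm (distance of screw_jar from where it was at the start of the episode above 0.025 m).
It fails at once if the solder reel is moved by more than 25 mm (distance of solder_reel from where it was at the start of the episode above 0.025 m).
It also fails if it takes over 70 s, if anything falls off the work surface, if the arm or the gripper's body presses on something with over 40 N, if the wrist force passes 120 N, or if a joint passes its speed limit or range.

ROBOT

A 6-joint arm with a two-finger parallel gripper is mounted at the origin on the work surface. World frame = base frame: x ahead of the robot, y to its left, z up, the work surface at z = 0. Lengths are in m, angles in rad, forces in N, time in s.
With the tool pointing down it reaches from about 0.35 to 0.8 m from the base axis. Payload 7.3 kg.
Tool frame: the origin (TCP) lies on the centre line of the jaws, within the pads' length; the fingertips stand env.finger_overhang ahead of it and the grasp point (between the pads) lies 3 mm ahead of it (env.finger_overhang is the distance from the TCP to the fingertips, in m); x points along the fingers, z is the direction in which the jaws open and shut, and the axes are right-handed (so a half turn about x gives the same grasp; the last joint's range is limited). The gripper opens to 85 mm and grips with 20 to 120 N. Pads are 22 mm wide; open, the fingers measure 114 mm over their backs; the gripper's body (76 mm by 85 mm) begins 54 mm behind the grasp point. The pads swing forward as they close: fully open they stand 13 mm farther back than shut.
Start: joints at [1.116, 0.342, 1.524, -0, 1.275, -0.146], TCP at [0.16, 0.5, 0.253] pointing down, gripper open.
Joint ranges: [-2.53, 2.53], [-0.77, 2.02], [0.04, 2.7], [-1, 4.14], [0.28, 2.66], [-3.11, 3.11]. Speed limits (rad/s): [2.57, 2.57, 3.14, 3.14, 3.14, 3.14].

INTERFACE

Orientations are given as [roll, pitch, yaw] about the fixed x, y, z axes, in that order (R = Rz(yaw) Ry(pitch) Rx(roll)).
In Python, from bench import env, optics, ticket gives the robot as it stands.
- The arm moves only by the shell command python3 -m pendant 'ROWS' [FORCE]. ROWS is JSON, a list of rows, each an object of numbers: "jaw": the closure in counts, from 0 (fully open) to 255 (shut); "tx", "ty", "tz": the shift along the tool's x, y, z in m; "ax", "ay", "az": the turn, a rotation vector about the tool's x, y, z in degrees. A call has 1 to 12 rows; each row is the pose to reach, as a shift and turn from the pose commanded when the call began, along the tool's axes at that moment; what a row does not reach only later rows make up. A row lasts 1/10 s, in which the tool goes at most 50 mm and 8.59 degrees, less where a joint would pass 70% of its speed; a pose out of reach is approached as far as the arm can. A call with a gripper value outside its range is refused whole. The fingers move at their own pace and stop on an object; FORCE is the grip in N (left out, the last holds). Time passes only in rows, so rows that repeat a pose let the fingers close. It gives the time, the measured TCP pose, the force and the opening at its end, in the units of the state.
- env.sense(): the state, without advancing time (a new reading comes with each control period).
- optics.get_image(name): name is "scene" or "top"; returns the picture (420x560x3 uint8, blue, green, red); there is no depth.
- optics.get_calibration(name): a dict with "K" (3x3 intrinsics, pixels), "R" (3x3) and "t" (3): a world point X has camera coordinates R X + t. Camera axes: x right, y down, z forward; pixel columns grow to the right and rows downward; lengths in m; the calibration is good to about 2 mm. A picture is of the moment at which its call begins. get_calibration takes no time and is no camera call.
- ticket.job_done(): hands the job in, once; it reports no verdict.
The state is a dict: "time": time; "joint_pos": joint angles; "joint_velocities": joint speeds; "tau": joint torques, N m; "tcp_pos": TCP position; "tcp_rot": TCP orientation; "wrist_force": force on the tool from outside, world axes, zero at the start; "ft_torque": the same for the moment, N m; "opening": opening from 0.0 (shut) to 1.0 (fully open).
Only numpy, scipy, OpenCV 4.12 (cv2) and the standard library are available. Lean on these libraries where they do the work, as an engineer would, in place of code of your own. Each camera call takes 0.05 s, during which the arm holds its last target. There are 200 camera calls.

## Working session

There is one attempt and no reset: what is moved stays moved. The work goes in short steps, Python scripts to look and compute and a shell command to move; the robot and the scene stay as the last step left them, time stands still between calls to the robot, and variables do not carry over. Pictures are saved under pics/ and viewed, about 8 in all and at most 12, crops included, and the job is handed in when it is done.

```bash
ls; mkdir -p pics; python3 - <<'E'
from bench import env, optics
import cv2, numpy as np
for n in("scene","top"):
    cv2.imwrite(f"pics/{n}0.png",optics.get_image(n)); c=optics.get_calibration(n); print(n,np.round(c["K"],1).tolist(),np.round(c["R"],3).tolist(),np.round(c["t"],3).tolist())
s=env.sense(); print(s, env.finger_overhang)
E
```

```text
pics
scene [[418.6, 0.0, 277.4], [0.0, 418.6, 202.2], [0.0, 0.0, 1.0]] [[-0.411, 0.911, 0.012], [0.63, 0.294, -0.718], [-0.658, -0.288, -0.696]] [0.246, -0.32, 1.255]
top [[539.9, 0.0, 283.1], [0.0, 539.9, 203.5], [0.0, 0.0, 1.0]] [[-0.04, -0.999, -0.0], [-0.977, 0.039, -0.212], [0.211, -0.008, -0.977]] [0.013, 0.564, 1.151]
{'time': 0.1, 'joint_pos': array([ 1.11601125e+00,  3.42673678e-01,  1.52491118e+00,  1.39966139e-05,
        1.27536721e+00, -1.45978572e-01]), 'joint_velocities': array([-0.00121593, -0.00078987, -0.00267257, -0.00046196, -0.00121643,
       -0.00061752]), 'tau': array([ 2.45386589e-03, -4.34444976e+01, -2.46496940e+01, -9.85308748e-05,
        4.49006067e-03, -5.13760128e-06]), 'tcp_pos': array([0.15938478, 0.49989407, 0.25268831]), 'tcp_rot': array([ 2.98576845,  1.56943685, -2.03543112]), 'wrist_force': array([-0.51377019, -0.72908789, -0.63745502]), 'ft_torque': array([-0.01336278, -0.00299303,  0.01434062]), 'opening': 0.9986824003912713} 0.022
```

View pics/scene0.png

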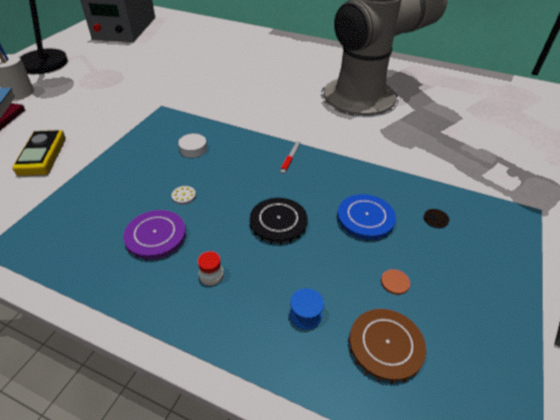

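View pics/top0.png

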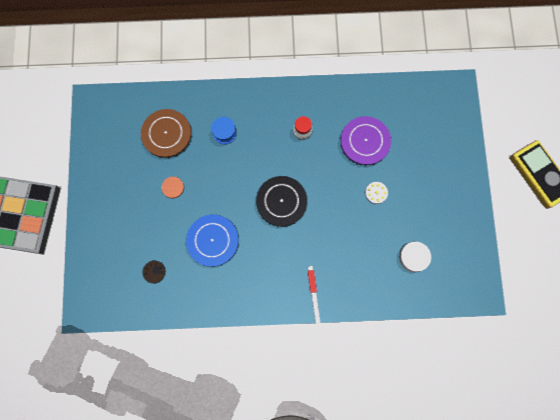

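The top view shows the black sink at (282,201), with same-shaped blue (212,240), purple (366,140) and brown (166,133) ones. The copper disc is at (172,187), not the brown sink at (166,133) or the burnt board at (154,272). The good LED board is at (376,192) and the cover at (416,257), not the jar at (303,127). The tweezers are at (313,293).

```bash
cat > h.py <<'E'
from bench import env, optics
import cv2, numpy as np
def ray(n,p,z):
    c=optics.get_calibration(n);K,R,t=map(np.array,(c["K"],c["R"],c["t"]))
    C=-R.T@t; d=R.T@np.linalg.inv(K)@[p[0],p[1],1]
    return C+d*(z-C[2])/d[2]
def proj(n,X):
    c=optics.get_calibration(n);q=np.array(c["K"])@(np.array(c["R"])@X+c["t"]);return q[:2]/q[2]
def blob(m,p,r=40):
    w=np.zeros_like(m);cv2.circle(w,(int(p[0]),int(p[1])),r,255,-1);m=cv2.morphologyEx(m&w,cv2.MORPH_CLOSE,np.ones((5,5),np.uint8))
    cs,_=cv2.findContours(m,cv2.RETR_EXTERNAL,cv2.CHAIN_APPROX_NONE)
    return max(cs,key=cv2.contourArea)
def masks(im):
    h=cv2.cvtColor(im,cv2.COLOR_BGR2HSV)
    return dict(copper=cv2.inRange(h,(0,120,150),(16,255,255)),white=cv2.inRange(h,(0,0,120),(40,110,255)))
def onplane(n,c,z):  # contour -> world plane, fit circle
    P=np.array([ray(n,p,z)[:2] for p in c[:,0,:]]).astype(np.float32)
    (a,b),s,_=cv2.fitEllipse(P*1000); return np.round([a,b,*s],1)
def yaw():
    s=env.sense();return s
E
python3 - <<'E'
from h import *
pix=dict(scene=dict(copper=(396,281),led=(183,194),cover=(193,146),sink=(279,217)),top=dict(copper=(172,187),led=(376,192),cover=(416,257),sink=(282,201)))
for n in pix:
    im=cv2.imread(f"pics/{n}0.png");m=masks(im)
    for k,z in dict(copper=.008,led=.008,cover=.025,sink=.02).items():
        print(n,k,onplane(n,blob(m["copper" if k=="copper" else "white"],pix[n][k],22 if k!="sink" else 34),z))
im=cv2.imread("pics/top0.png"); c=[cv2.resize(im[y-30:y+30,x-30:x+30],(260,260),interpolation=2) for x,y in ((172,187),(376,192),(282,201))]
cv2.imwrite("pics/c.png",np.hstack(c))
s=env.sense()
from scipy.spatial.transform import Rotation as Ro
print(np.round(Ro.from_euler("xyz",s["tcp_rot"]).as_matrix(),3))
E
```

```text
scene copper [627.3 249.9  46.7  48.2]
scene led [ 595.2 -229.2   47.1   50.4]
scene cover [ 441.6 -302.7   58.7   61.4]
scene sink [  94.3 -168.9    2.5 1847.9]
top copper [626.5 249.1  47.1  48.4]
top led [ 594.  -230.5   43.    47.2]
top cover [ 439.6 -306.6   55.    62.5]Traceback (most recent call last):
  File "<stdin>", line 6, in <module>
  File "h.py", line 18, in onplane
    (a,b),s,_=cv2.fitEllipse(P*1000); return np.round([a,b,*s],1)
              ~~~~~~~~~~~~~~^^^^^^^^
cv2.error: OpenCV(4.12.0) /io/opencv/modules/imgproc/src/shapedescr.cpp:361: error: (-201:Incorrect size of input array) There should be at least 5 points to fit the ellipse in function 'fitEllipseNoDirect'
```

```bash
python3 - <<'E'
from h import *
pix=dict(scene=dict(cover=(193,146),sink=(279,217)),top=dict(cover=(416,257),sink=(282,201)))
for n in pix:
    im=cv2.imread(f"pics/{n}0.png")
    x,y=pix[n]["sink"]; g=im.min(axis=2).copy(); w=np.zeros_like(g); cv2.circle(w,(x,y),22 if n=="top" else 20,255,-1)
    m=((g>70)&(w>0)); ys,xs=np.nonzero(m); pts=np.stack([xs,ys],1)
    W=np.array([ray(n,p,.02)[:2]*1000 for p in pts]); wt=g[ys,xs].astype(float)
    h=cv2.convexHull(W.astype(np.float32)); print(n,"sink hull",cv2.minEnclosingCircle(h),len(W))
    d=np.hypot(*(W-np.array(cv2.minEnclosingCircle(h)[0])).T)<12
    print(" dot",(W[d]*wt[d,None]).sum(0)/wt[d].sum() if d.any() else None)
    x,y=pix[n]["cover"]; sub=im[y-20:y+20,x-20:x+20].min(axis=2)
    for th in (110,150,185):
        mm=np.zeros_like(g); mm[y-20:y+20,x-20:x+20]=(sub>th)*255; c=blob(mm,(x,y),25); print(" cover",th,onplane(n,c,.025))
im=cv2.imread("pics/top0.png"); c=[cv2.resize(im[y-30:y+30,x-30:x+30],(260,260),interpolation=2) for x,y in ((172,187),(376,192),(282,201))]
cv2.imwrite("pics/c.png",np.hstack(c))
s=env.sense()
from scipy.spatial.transform import Rotation as Ro
print(np.round(Ro.from_euler("xyz",s["tcp_rot"]).as_matrix(),3))
E
```

```text
scene sink hull ((581.4297485351562, -6.416412830352783), 41.67530059814453) 266
 dot [580.97205729  -5.63738095]
 cover 110 [ 439.8 -304.2   66.7   70.1]
 cover 150 [ 439.8 -304.1   63.    63.4]
 cover 185 [ 439.4 -304.9   49.1   56.1]
top sink hull ((581.7064208984375, -6.226986885070801), 41.46957015991211) 299
 dot [581.32929997  -5.92348165]
 cover 110 [ 438.7 -305.4   68.4   68.7]
 cover 150 [ 438.8 -305.1   65.1   66.6]
 cover 185 [ 438.6 -305.5   64.5   65. ]
[[-0.001 -0.953  0.304]
 [-0.001  0.304  0.953]
 [-1.     0.    -0.001]]
```

View pics/c.png

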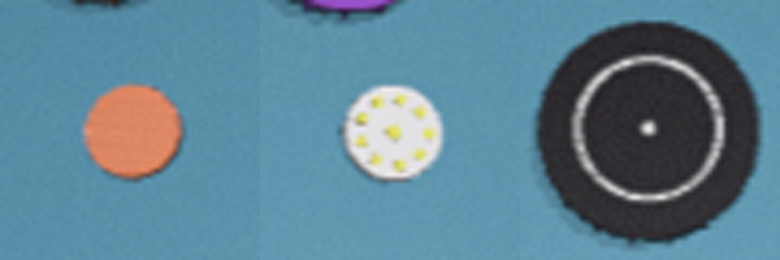

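The crop confirms it: plain copper disc, white board with yellow LEDs, and black sink with white ring and dot (sink centre 581,-6 mm). I'll start moving towards the copper disc.

```bash
cat >> h.py <<'E'
from scipy.spatial.transform import Rotation as Ro
def go(x,y,z,psi=0):  # mm target, tool down, jaw axis = world y turned by psi deg
    s=env.sense();R=Ro.from_euler("xyz",s["tcp_rot"]).as_matrix()
    T=Ro.from_euler("z",psi,degrees=True).as_matrix()@np.array([[0,-1,0],[0,0,1],[-1,0,0.]])
    print("tcp mm",np.round(s["tcp_pos"]*1000,1),"t",round(s["time"],2),"open",round(s["opening"],3),"F",np.round(s["wrist_force"],1))
    print("shift",np.round(R.T@(np.array([x,y,z])/1000-s["tcp_pos"]),4),"turn",np.round(np.degrees(Ro.from_matrix(R.T@T).as_rotvec()),2))
E
python3 -m pendant '[{"tx":0.02,"ty":-0.05,"tz":-0.01,"ax":-3},{"tx":0.04,"ty":-0.10,"tz":-0.02,"ax":-6},{"tx":0.06,"ty":-0.15,"tz":-0.03,"ax":-9},{"tx":0.08,"ty":-0.20,"tz":-0.04,"ax":-12},{"tx":0.1,"ty":-0.25,"tz":-0.05,"ax":-15},{"tx":0.1,"ty":-0.30,"tz":-0.06,"ax":-17.7},{"tx":0.1,"ty":-0.35,"tz":-0.07,"ax":-17.7},{"tx":0.1,"ty":-0.4,"tz":-0.08,"ax":-17.7},{"tx":0.1,"ty":-0.45,"tz":-0.09,"ax":-17.7},{"tx":0.1,"ty":-0.5,"tz":-0.096,"ax":-17.7},{"tx":0.1,"ty":-0.5217,"tz":-0.0965,"ax":-17.7},{"tx":0.1,"ty":-0.5217,"tz":-0.0965,"ax":-17.7}]'
python3 -c "
from h import *
go(627,249.5,40)"
```

```text
tcp mm [159.4 499.9 252.7] t 0.1 open 0.999 F [-0.5 -0.7 -0.6]
shift [ 0.2127 -0.5216 -0.0961] turn [-17.69  -0.07  -0.02]$[0]: bad value
```

```bash

python3 -m pendant '[{"jaw":0,"tx":0.02,"ty":-0.05,"tz":-0.01,"ax":-3,"ay":0,"az":0},{"jaw":0,"tx":0.04,"ty":-0.10,"tz":-0.02,"ax":-6,"ay":0,"az":0},{"jaw":0,"tx":0.06,"ty":-0.15,"tz":-0.03,"ax":-9,"ay":0,"az":0},{"jaw":0,"tx":0.08,"ty":-0.20,"tz":-0.04,"ax":-12,"ay":0,"az":0},{"jaw":0,"tx":0.1,"ty":-0.25,"tz":-0.05,"ax":-15,"ay":0,"az":0},{"jaw":0,"tx":0.1,"ty":-0.30,"tz":-0.06,"ax":-17.7,"ay":0,"az":0},{"jaw":0,"tx":0.1,"ty":-0.35,"tz":-0.07,"ax":-17.7,"ay":0,"az":0},{"jaw":0,"tx":0.1,"ty":-0.4,"tz":-0.08,"ax":-17.7,"ay":0,"az":0},{"jaw":0,"tx":0.1,"ty":-0.45,"tz":-0.09,"ax":-17.7,"ay":0,"az":0},{"jaw":0,"tx":0.1,"ty":-0.5,"tz":-0.096,"ax":-17.7,"ay":0,"az":0},{"jaw":0,"tx":0.1,"ty":-0.5217,"tz":-0.0965,"ax":-17.7,"ay":0,"az":0},{"jaw":0,"tx":0.1,"ty":-0.5217,"tz":-0.0965,"ax":-17.7,"ay":0,"az":0}]' 40
python3 -c "
from h import *
go(627,249.5,40)"
```

```text
time: 1.3
tcp_pos: [0.6319, 0.2457, 0.1518]
tcp_rot: [-2.077, 1.569, -0.511]
wrist_force: [0.2, -0.0, 0.5]
opening: 1.002
tcp mm [631.9 245.7 151.8] t 1.3 open 1.002 F [ 0.2 -0.   0.5]
shift [0.1118 0.0051 0.0039] turn [-0.3  -0.05  0.09]
```

```bash

python3 -m pendant '[{"jaw":60,"tx":0.03,"ty":0,"tz":0,"ax":0,"ay":0,"az":0},{"jaw":60,"tx":0.06,"ty":0.0,"tz":0.0,"ax":-0.3,"ay":0,"az":0},{"jaw":60,"tx":0.09,"ty":0.0,"tz":0.0,"ax":-0.3,"ay":0,"az":0},{"jaw":60,"tx":0.1,"ty":0.0,"tz":0.0,"ax":-0.3,"ay":0,"az":0},{"jaw":60,"tx":0.1,"ty":0.0,"tz":0.0,"ax":-0.3,"ay":0,"az":0},{"jaw":60,"tx":0.1,"ty":0.0,"tz":0.0,"ax":-0.3,"ay":0,"az":0}]' 40
python3 -c "
from h import *
go(627,249.5,28)
for n in('scene','top'):cv2.imwrite('pics/%s1.png'%n,optics.get_image(n))
im=cv2.imread('pics/scene1.png');cv2.imwrite('pics/s1c.png',cv2.resize(im[180:340,300:480],None,fx=3.5,fy=3.5))
"
```

```text
time: 1.9
tcp_pos: [0.6278, 0.2501, 0.0546]
tcp_rot: [-1.254, 1.569, 0.323]
wrist_force: [-0.2, 0.4, -0.0]
opening: 0.765
tcp mm [627.8 250.1  54.6] t 1.9 open 0.765 F [-0.2  0.4 -0. ]
shift [ 0.0266  0.0009 -0.0006] turn [0.32 0.03 0.1 ]
```

View pics/s1c.png

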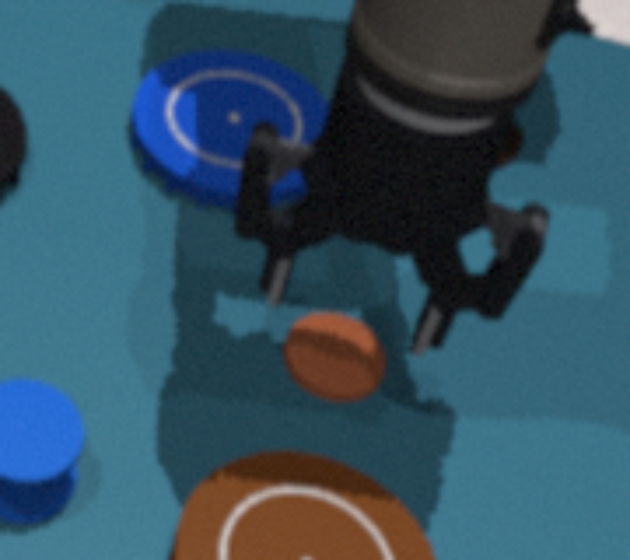

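The jaws straddle the copper disc, which sits at about (335,355) in the crop between fingertips at (278,300) and (425,350). I'll go down.

```bash

python3 -m pendant '[{"jaw":60,"tx":0.015,"ty":0.0009,"tz":-0.0006,"ax":0.3,"ay":0,"az":0},{"jaw":60,"tx":0.0266,"ty":0.0009,"tz":-0.0006,"ax":0.3,"ay":0,"az":0},{"jaw":60,"tx":0.0266,"ty":0.0009,"tz":-0.0006,"ax":0.3,"ay":0,"az":0},{"jaw":60,"tx":0.0266,"ty":0.0009,"tz":-0.0006,"ax":0.3,"ay":0,"az":0}]' 40
for i in 1 ; do python3 -m pendant '[{"jaw":60,"tx":0.002,"ty":0,"tz":0,"ax":0,"ay":0,"az":0},{"jaw":60,"tx":0.004,"ty":0,"tz":0,"ax":0,"ay":0,"az":0},{"jaw":60,"tx":0.004,"ty":0,"tz":0,"ax":0,"ay":0,"az":0}]' ;  done
```

```text
time: 2.4
tcp_pos: [0.626, 0.249, 0.0259]
tcp_rot: [1.77, 1.569, -2.942]
wrist_force: [-1.2, 0.6, -0.0]
opening: 0.762
time: 2.7
tcp_pos: [0.6263, 0.2491, 0.0226]
tcp_rot: [1.269, 1.571, 2.84]
wrist_force: [-0.3, 0.4, -0.5]
opening: 0.76
```

```bash

python3 -m pendant '[{"jaw":60,"tx":0.001,"ty":0,"tz":0,"ax":0,"ay":0,"az":0},{"jaw":60,"tx":0.002,"ty":0,"tz":0,"ax":0,"ay":0,"az":0},{"jaw":60,"tx":0.002,"ty":0,"tz":0,"ax":0,"ay":0,"az":0}]'
python3 -m pendant '[{"jaw":60,"tx":0.001,"ty":0,"tz":0,"ax":0,"ay":0,"az":0},{"jaw":60,"tx":0.002,"ty":0,"tz":0,"ax":0,"ay":0,"az":0},{"jaw":60,"tx":0.002,"ty":0,"tz":0,"ax":0,"ay":0,"az":0}]'
```

```text
time: 3.0
tcp_pos: [0.6263, 0.2491, 0.0206]
tcp_rot: [1.154, 1.571, 2.725]
wrist_force: [0.4, -0.1, -0.2]
opening: 0.77
time: 3.3
tcp_pos: [0.6262, 0.2491, 0.0185]
tcp_rot: [1.523, 1.571, 3.094]
wrist_force: [0.1, -0.5, -0.5]
opening: 0.765
```

```bash

python3 -m pendant '[{"jaw":110,"tx":0,"ty":0,"tz":0,"ax":0,"ay":0,"az":0},{"jaw":130,"tx":0,"ty":0,"tz":0,"ax":0,"ay":0,"az":0},{"jaw":130,"tx":0,"ty":0,"tz":0,"ax":0,"ay":0,"az":0},{"jaw":130,"tx":0,"ty":0,"tz":0,"ax":0,"ay":0,"az":0}]' 40
python3 -m pendant '[{"jaw":130,"tx":-0.004,"ty":0,"tz":0,"ax":0,"ay":0,"az":0},{"jaw":130,"tx":-0.010,"ty":0,"tz":0,"ax":0,"ay":0,"az":0},{"jaw":130,"tx":-0.015,"ty":0,"tz":0,"ax":0,"ay":0,"az":0},{"jaw":130,"tx":-0.015,"ty":0,"tz":0,"ax":0,"ay":0,"az":0},{"jaw":130,"tx":-0.015,"ty":0,"tz":0,"ax":0,"ay":0,"az":0}]'
```

```text
time: 3.7
tcp_pos: [0.6267, 0.2492, 0.0192]
tcp_rot: [-1.236, 1.57, 0.335]
wrist_force: [-0.1, 0.1, 4.4]
opening: 0.584
time: 4.2
tcp_pos: [0.6264, 0.2491, 0.0339]
tcp_rot: [-0.94, 1.571, 0.631]
wrist_force: [0.2, -0.8, -1.2]
opening: 0.586
```

```bash

python3 -m pendant '[{"jaw":130,"tx":-0.015,"ty":0,"tz":0,"ax":0,"ay":0,"az":0},{"jaw":130,"tx":-0.03,"ty":0,"tz":-0.01,"ax":0,"ay":0,"az":0},{"jaw":130,"tx":-0.04,"ty":0.01,"tz":-0.04,"ax":0,"ay":0,"az":0},{"jaw":130,"tx":-0.04,"ty":0.02,"tz":-0.075,"ax":0,"ay":0,"az":0},{"jaw":130,"tx":-0.04,"ty":0.03,"tz":-0.11,"ax":0,"ay":0,"az":0},{"jaw":130,"tx":-0.04,"ty":0.04,"tz":-0.145,"ax":0,"ay":0,"az":0},{"jaw":130,"tx":-0.04,"ty":0.0452,"tz":-0.18,"ax":0,"ay":0,"az":0},{"jaw":130,"tx":-0.04,"ty":0.0452,"tz":-0.21,"ax":0,"ay":0,"az":0},{"jaw":130,"tx":-0.04,"ty":0.0452,"tz":-0.24,"ax":0,"ay":0,"az":0},{"jaw":130,"tx":-0.04,"ty":0.0452,"tz":-0.2549,"ax":0,"ay":0,"az":0},{"jaw":130,"tx":-0.04,"ty":0.0452,"tz":-0.2549,"ax":0,"ay":0,"az":0},{"jaw":130,"tx":-0.04,"ty":0.0452,"tz":-0.2549,"ax":0,"ay":0,"az":0}]'
python3 -c "
from h import *
go(581.2,-5.8,45)
for n in('scene','top'):cv2.imwrite('pics/%s2.png'%n,optics.get_image(n))
im=cv2.imread('pics/scene2.png');cv2.imwrite('pics/s2c.png',cv2.resize(im[120:280,190:370],None,fx=3.5,fy=3.5))
m=masks(im)['copper']
z=env.sense()['tcp_pos'][2]-.019
print(onplane('scene',blob(m,proj('scene',np.array([.5812,-.0058,z])),30),z+.008), z)
"
```

```text
time: 5.4
tcp_pos: [0.5813, -0.0055, 0.0743]
tcp_rot: [-1.026, 1.57, 0.544]
wrist_force: [-0.1, -0.5, -1.5]
opening: 0.582
tcp mm [581.3  -5.5  74.3] t 5.4 open 0.582 F [-0.1 -0.5 -1.5]
shift [ 0.0293  0.0001 -0.0003] turn [-0.03  0.02  0.04]Traceback (most recent call last):
  File "<string>", line 8, in <module>
    print(onplane('scene',blob(m,proj('scene',np.array([.5812,-.0058,z])),30),z+.008), z)
                          ~~~~^^^^^^^^^^^^^^^^^^^^^^^^^^^^^^^^^^^^^^^^^^^^^^^
  File "h.py", line 12, in blob
    return max(cs,key=cv2.contourArea)
ValueError: max() iterable argument is empty
```

View pics/s2c.png

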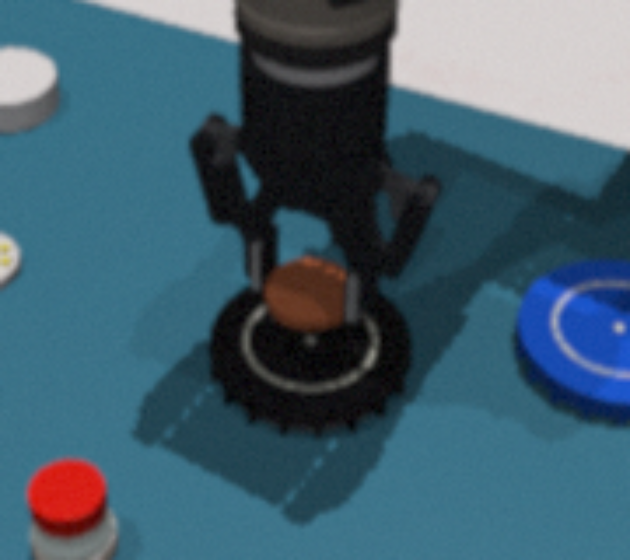

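The copper disc is held level at (308,295) in the crop, over the sink dot at (310,340). I'll lower it.

```bash

python3 -m pendant '[{"jaw":130,"tx":0.01,"ty":0,"tz":-0.0003,"ax":0,"ay":0,"az":0},{"jaw":130,"tx":0.02,"ty":0,"tz":-0.0003,"ax":0,"ay":0,"az":0},{"jaw":130,"tx":0.028,"ty":0,"tz":-0.0003,"ax":0,"ay":0,"az":0},{"jaw":130,"tx":0.031,"ty":0,"tz":-0.0003,"ax":0,"ay":0,"az":0},{"jaw":130,"tx":0.032,"ty":0,"tz":-0.0003,"ax":0,"ay":0,"az":0},{"jaw":130,"tx":0.033,"ty":0,"tz":-0.0003,"ax":0,"ay":0,"az":0},{"jaw":130,"tx":0.033,"ty":0,"tz":-0.0003,"ax":0,"ay":0,"az":0}]'
python3 -m pendant '[{"jaw":130,"tx":0.001,"ty":0,"tz":0,"ax":0,"ay":0,"az":0},{"jaw":130,"tx":0.0015,"ty":0,"tz":0,"ax":0,"ay":0,"az":0},{"jaw":130,"tx":0.0015,"ty":0,"tz":0,"ax":0,"ay":0,"az":0}]'
python3 -c "
from h import *
go(581.2,-5.8,39)"
```

```text
time: 6.2
tcp_pos: [0.5813, -0.0062, 0.0408]
tcp_rot: [-1.518, 1.57, 0.053]
wrist_force: [0.4, -0.7, -0.4]
opening: 0.578
time: 6.5
tcp_pos: [0.5812, -0.0061, 0.0393]
tcp_rot: [-1.419, 1.571, 0.152]
wrist_force: [0.1, 0.5, -0.3]
opening: 0.584
tcp mm [581.2  -6.1  39.3] t 6.5 open 0.584 F [ 0.1  0.5 -0.3]
shift [0.0003 0.     0.0003] turn [0.   0.   0.01]
```

```bash

python3 -m pendant '[{"jaw":130,"tx":0.0005,"ty":0,"tz":0,"ax":0,"ay":0,"az":0},{"jaw":130,"tx":0.001,"ty":0,"tz":0,"ax":0,"ay":0,"az":0},{"jaw":130,"tx":0.001,"ty":0,"tz":0,"ax":0,"ay":0,"az":0}]'
```

```text
time: 6.8
tcp_pos: [0.5812, -0.0061, 0.0391]
tcp_rot: [-1.64, 1.57, -0.069]
wrist_force: [-3.0, -0.1, 6.6]
opening: 0.586
```

Contact with the sink (6.6 N up). I'll open slowly while rising slightly and then look.

```bash

python3 -m pendant '[{"jaw":110,"tx":-0.0005,"ty":0,"tz":0,"ax":0,"ay":0,"az":0},{"jaw":100,"tx":-0.0005,"ty":0,"tz":0,"ax":0,"ay":0,"az":0},{"jaw":80,"tx":-0.0005,"ty":0,"tz":0,"ax":0,"ay":0,"az":0},{"jaw":60,"tx":-0.0005,"ty":0,"tz":0,"ax":0,"ay":0,"az":0},{"jaw":40,"tx":-0.0005,"ty":0,"tz":0,"ax":0,"ay":0,"az":0},{"jaw":40,"tx":-0.03,"ty":0,"tz":0,"ax":0,"ay":0,"az":0},{"jaw":40,"tx":-0.06,"ty":0,"tz":0,"ax":0,"ay":0,"az":0},{"jaw":40,"tx":-0.1,"ty":0,"tz":0,"ax":0,"ay":0,"az":0},{"jaw":40,"tx":-0.1,"ty":0,"tz":-0.05,"ax":0,"ay":0,"az":0},{"jaw":40,"tx":-0.1,"ty":0,"tz":-0.1,"ax":0,"ay":0,"az":0},{"jaw":40,"tx":-0.1,"ty":-0.01,"tz":-0.15,"ax":0,"ay":0,"az":0},{"jaw":40,"tx":-0.1,"ty":-0.01,"tz":-0.2,"ax":0,"ay":0,"az":0}]'
python3 -m pendant '[{"jaw":60,"tx":0,"ty":0,"tz":-0.01,"ax":0,"ay":0,"az":0},{"jaw":60,"tx":0,"ty":0,"tz":-0.02,"ax":0,"ay":0,"az":0},{"jaw":60,"tx":0,"ty":0,"tz":-0.02,"ax":0,"ay":0,"az":0}]'
python3 - <<'E'
from h import *
go(594.5,-230,60)
for n in('scene','top'):
    im=optics.get_image(n);cv2.imwrite('pics/%s3.png'%n,im); h=cv2.cvtColor(im,cv2.COLOR_BGR2HSV)
    m=cv2.inRange(h,(0,100,80),(18,255,255))
    print(n,onplane(n,blob(m,proj(n,np.array([.5812,-.006,.028])),25),.028))
E
```

```text
time: 8.0
tcp_pos: [0.5918, -0.2069, 0.1385]
tcp_rot: [-1.806, 1.569, -0.234]
wrist_force: [0.7, 0.1, -0.1]
opening: 0.842
time: 8.3
tcp_pos: [0.591, -0.2254, 0.1379]
tcp_rot: [0.765, 1.57, 2.335]
wrist_force: [-0.3, 0.5, 0.3]
opening: 0.765
tcp mm [ 591.  -225.4  137.9] t 8.3 open 0.765 F [-0.3  0.5  0.3]
shift [ 0.0779 -0.0035 -0.0046] turn [-0.03  0.02 -0.02]
scene [583.5  -6.1  52.5  53.4]
top [581.8  -6.8  51.9  52.5]
```

The copper disc is within about 2 mm of centre. Next the LED board.

```bash

python3 -m pendant '[{"jaw":60,"tx":0.03,"ty":-0.0035,"tz":-0.004,"ax":0,"ay":0,"az":0},{"jaw":60,"tx":0.06,"ty":-0.0035,"tz":-0.0046,"ax":0,"ay":0,"az":0},{"jaw":60,"tx":0.0779,"ty":-0.0035,"tz":-0.0046,"ax":0,"ay":0,"az":0},{"jaw":60,"tx":0.0779,"ty":-0.0035,"tz":-0.0046,"ax":0,"ay":0,"az":0},{"jaw":60,"tx":0.0779,"ty":-0.0035,"tz":-0.0046,"ax":0,"ay":0,"az":0}]' 40
python3 -c "
from h import *
go(594.5,-230,19.2)
im=optics.get_image('scene');cv2.imwrite('pics/s4.png',im);cv2.imwrite('pics/s4c.png',cv2.resize(im[110:270,100:280],None,fx=3.5,fy=3.5))"
```

```text
time: 8.9
tcp_pos: [0.5952, -0.2285, 0.0608]
tcp_rot: [-0.854, 1.571, 0.719]
wrist_force: [0.8, -0.3, 1.0]
opening: 0.763
tcp mm [ 595.2 -228.5   60.8] t 8.9 open 0.763 F [ 0.8 -0.3  1. ]
shift [ 0.0416  0.0007 -0.0015] turn [0.1  0.01 0.01]
```

View pics/s4c.png

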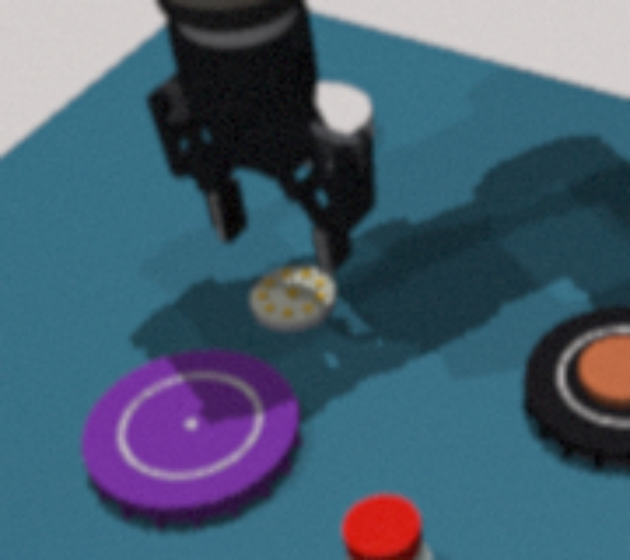

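The jaws, with tips at (230,235) and (333,262), stand over the LED board at (292,297). The copper disc lies inside the ring on the black sink. I'll descend and grip.

```bash

python3 -m pendant '[{"jaw":60,"tx":0.015,"ty":0.0007,"tz":-0.0015,"ax":0,"ay":0,"az":0},{"jaw":60,"tx":0.03,"ty":0.0007,"tz":-0.0015,"ax":0,"ay":0,"az":0},{"jaw":60,"tx":0.0375,"ty":0.0007,"tz":-0.0015,"ax":0,"ay":0,"az":0},{"jaw":60,"tx":0.041,"ty":0.0007,"tz":-0.0015,"ax":0,"ay":0,"az":0},{"jaw":60,"tx":0.041,"ty":0.0007,"tz":-0.0015,"ax":0,"ay":0,"az":0},{"jaw":110,"tx":0.041,"ty":0.0007,"tz":-0.0015,"ax":0,"ay":0,"az":0},{"jaw":130,"tx":0.041,"ty":0.0007,"tz":-0.0015,"ax":0,"ay":0,"az":0},{"jaw":130,"tx":0.041,"ty":0.0007,"tz":-0.0015,"ax":0,"ay":0,"az":0},{"jaw":130,"tx":0.041,"ty":0.0007,"tz":-0.0015,"ax":0,"ay":0,"az":0}]'
python3 -m pendant '[{"jaw":130,"tx":-0.01,"ty":0,"tz":0,"ax":0,"ay":0,"az":0},{"jaw":130,"tx":-0.02,"ty":0,"tz":0,"ax":0,"ay":0,"az":0},{"jaw":130,"tx":-0.04,"ty":0,"tz":0,"ax":0,"ay":0,"az":0},{"jaw":130,"tx":-0.06,"ty":0,"tz":0,"ax":0,"ay":0,"az":0},{"jaw":130,"tx":-0.065,"ty":0,"tz":0,"ax":0,"ay":0,"az":0},{"jaw":130,"tx":-0.065,"ty":0,"tz":0,"ax":0,"ay":0,"az":0}]'
python3 -c "
from h import *
go(582,-6,84)"
```

```text
time: 9.85
tcp_pos: [0.5944, -0.2314, 0.0199]
tcp_rot: [-1.999, 1.569, -0.429]
wrist_force: [0.3, -1.5, 3.9]
opening: 0.586
time: 10.45
tcp_pos: [0.5945, -0.2314, 0.0856]
tcp_rot: [-2.019, 1.568, -0.448]
wrist_force: [0.2, 0.2, -0.7]
opening: 0.584
tcp mm [ 594.5 -231.4   85.6] t 10.45 open 0.584 F [ 0.2  0.2 -0.7]
shift [0.0013 0.0125 0.2255] turn [ 0.01 -0.06  0.12]
```

```bash

python3 -m pendant '[{"jaw":130,"tx":0,"ty":0,"tz":0.015,"ax":0,"ay":0,"az":0},{"jaw":130,"tx":0,"ty":0.0,"tz":0.045,"ax":0,"ay":0,"az":0},{"jaw":130,"tx":0,"ty":0.01,"tz":0.08,"ax":0,"ay":0,"az":0},{"jaw":130,"tx":0,"ty":0.0125,"tz":0.115,"ax":0,"ay":0,"az":0},{"jaw":130,"tx":0,"ty":0.0125,"tz":0.15,"ax":0,"ay":0,"az":0},{"jaw":130,"tx":0,"ty":0.0125,"tz":0.185,"ax":0,"ay":0,"az":0},{"jaw":130,"tx":0,"ty":0.0125,"tz":0.21,"ax":0,"ay":0,"az":0},{"jaw":130,"tx":0,"ty":0.0125,"tz":0.2255,"ax":0,"ay":0,"az":0},{"jaw":130,"tx":0,"ty":0.0125,"tz":0.2255,"ax":0,"ay":0,"az":0},{"jaw":130,"tx":0.0,"ty":0.0125,"tz":0.2255,"ax":0,"ay":0,"az":0},{"jaw":130,"tx":0.0,"ty":0.0125,"tz":0.2255,"ax":0,"ay":0,"az":0}]'
python3 - <<'E'
from h import *
go(581.8,-6,50)
for n in('scene','top'):
    im=optics.get_image(n);cv2.imwrite('pics/%s5.png'%n,im)
im=cv2.imread('pics/scene5.png');cv2.imwrite('pics/s5c.png',cv2.resize(im[120:280,190:370],None,fx=3.5,fy=3.5))
E
```

```text
time: 11.55
tcp_pos: [0.5815, -0.0068, 0.0841]
tcp_rot: [2.168, 1.571, -2.546]
wrist_force: [-0.7, 0.2, -0.2]
opening: 0.587
tcp mm [581.5  -6.8  84.1] t 11.55 open 0.587 F [-0.7  0.2 -0.2]
shift [ 0.0341 -0.0004  0.0008] turn [-0.05 -0.01 -0.01]
```

View pics/s5c.png

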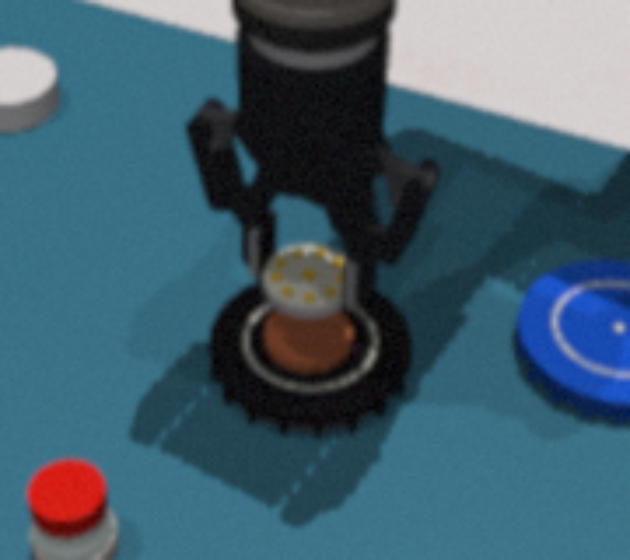

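The board is held LEDs up at (305,278), over the copper disc at (310,335). I'll lower it.

```bash

python3 -m pendant '[{"jaw":130,"tx":0.01,"ty":-0.0004,"tz":0.0008,"ax":0,"ay":0,"az":0},{"jaw":130,"tx":0.02,"ty":-0.0004,"tz":0.0008,"ax":0,"ay":0,"az":0},{"jaw":130,"tx":0.03,"ty":-0.0004,"tz":0.0008,"ax":0,"ay":0,"az":0},{"jaw":130,"tx":0.033,"ty":-0.0004,"tz":0.0008,"ax":0,"ay":0,"az":0},{"jaw":130,"tx":0.035,"ty":-0.0004,"tz":0.0008,"ax":0,"ay":0,"az":0},{"jaw":130,"tx":0.035,"ty":-0.0004,"tz":0.0008,"ax":0,"ay":0,"az":0},{"jaw":130,"tx":0.035,"ty":-0.0004,"tz":0.0008,"ax":0,"ay":0,"az":0}]'
python3 -m pendant '[{"jaw":130,"tx":0.0005,"ty":0,"tz":0,"ax":0,"ay":0,"az":0},{"jaw":130,"tx":0.001,"ty":0,"tz":0,"ax":0,"ay":0,"az":0},{"jaw":130,"tx":0.001,"ty":0,"tz":0,"ax":0,"ay":0,"az":0}]'
```

```text
time: 12.35
tcp_pos: [0.5821, -0.0049, 0.0496]
tcp_rot: [-1.55, 1.57, 0.021]
wrist_force: [0.1, 0.3, -1.0]
opening: 0.582
time: 12.65
tcp_pos: [0.5819, -0.0049, 0.0484]
tcp_rot: [-1.297, 1.571, 0.274]
wrist_force: [-0.3, 0.9, -0.5]
opening: 0.586
```

```bash

python3 -m pendant '[{"jaw":130,"tx":0.0005,"ty":0,"tz":0.0,"ax":0,"ay":0,"az":0},{"jaw":130,"tx":0.001,"ty":0,"tz":-0.0,"ax":0,"ay":0,"az":0},{"jaw":130,"tx":0.001,"ty":0,"tz":0,"ax":0,"ay":0,"az":0}]'
```

```text
time: 12.95
tcp_pos: [0.582, -0.0049, 0.0479]
tcp_rot: [-1.573, 1.57, -0.002]
wrist_force: [-2.3, 1.1, 4.1]
opening: 0.586
```

```bash

python3 -m pendant '[{"jaw":110,"tx":-0.0005,"ty":0,"tz":0,"ax":0,"ay":0,"az":0},{"jaw":100,"tx":-0.0005,"ty":0,"tz":0,"ax":0,"ay":0,"az":0},{"jaw":80,"tx":-0.0005,"ty":0,"tz":0,"ax":0,"ay":0,"az":0},{"jaw":60,"tx":-0.0005,"ty":0,"tz":0,"ax":0,"ay":0,"az":0},{"jaw":40,"tx":-0.0005,"ty":0,"tz":0,"ax":0,"ay":0,"az":0},{"jaw":20,"tx":-0.03,"ty":0,"tz":0,"ax":0,"ay":0,"az":0},{"jaw":0,"tx":-0.06,"ty":0,"tz":0,"ax":0,"ay":0,"az":0},{"jaw":0,"tx":-0.09,"ty":0,"tz":0,"ax":0,"ay":0,"az":0},{"jaw":0,"tx":-0.09,"ty":0.02,"tz":-0.04,"ax":0,"ay":0,"az":0},{"jaw":0,"tx":-0.09,"ty":0.04,"tz":-0.08,"ax":0,"ay":0,"az":0},{"jaw":0,"tx":-0.09,"ty":0.06,"tz":-0.12,"ax":0,"ay":0,"az":0},{"jaw":0,"tx":-0.09,"ty":0.08,"tz":-0.16,"ax":0,"ay":0,"az":0}]'
python3 -m pendant '[{"jaw":0,"tx":0,"ty":0.02,"tz":-0.04,"ax":0,"ay":0,"az":0},{"jaw":0,"tx":0,"ty":0.04,"tz":-0.08,"ax":0,"ay":0,"az":0},{"jaw":0,"tx":0,"ty":0.06,"tz":-0.12,"ax":0,"ay":0,"az":0},{"jaw":0,"tx":0,"ty":0.063,"tz":-0.14,"ax":0,"ay":0,"az":0},{"jaw":0,"tx":0,"ty":0.063,"tz":-0.14,"ax":0,"ay":0,"az":0},{"jaw":0,"tx":0,"ty":0.063,"tz":-0.14,"ax":0,"ay":0,"az":0},{"jaw":0,"tx":0,"ty":0.063,"tz":-0.14,"ax":0,"ay":0,"az":0}]'
python3 - <<'E'
from h import *
go(439.2,-304.8,70)
for n in('scene','top'):
    im=optics.get_image(n);cv2.imwrite('pics/%s6.png'%n,im)
    g=(im.min(axis=2)>100).astype(np.uint8)*255 
    m=masks(im)['white']
    x,y=np.round(proj(n,np.array([.5815,-.006,.036]))).astype(int)
    c=blob(m,(x,y),17); print(n,onplane(n,c,.036))
    if n=='scene': cv2.imwrite('pics/s6c.png',np.vstack([cv2.resize(im[100:280,150:370],None,fx=2.6,fy=2.6)]))
E
```

```text
time: 14.15
tcp_pos: [0.501, -0.1662, 0.1375]
tcp_rot: [-1.94, 1.57, -0.368]
wrist_force: [0.4, -1.0, 0.3]
opening: 1.0
time: 14.85
tcp_pos: [0.4391, -0.3038, 0.1372]
tcp_rot: [0.389, 1.57, 1.961]
wrist_force: [-0.4, 0.0, -0.1]
opening: 1.0
tcp mm [ 439.1 -303.8  137.2] t 14.85 open 1.0 F [-0.4  0.  -0.1]
shift [ 0.0672 -0.0001 -0.001 ] turn [ 0.07  0.04 -0.02]
scene [582.4  -7.   50.7  56.2]
top [581.2  -6.6  44.2  50.7]
```

View pics/s6c.png

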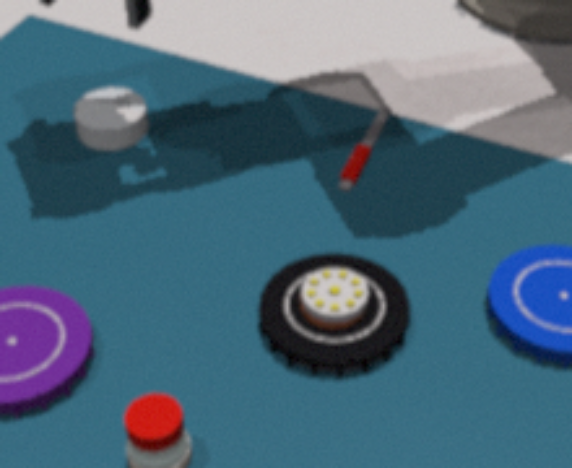

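The LED board sits on the copper disc, centred in the ring (335,292 in the crop). The cover is at (112,118). I'll go down over it.

```bash

python3 -m pendant '[{"jaw":0,"tx":0.03,"ty":0,"tz":-0.001,"ax":0,"ay":0,"az":0},{"jaw":0,"tx":0.06,"ty":0,"tz":-0.001,"ax":0,"ay":0,"az":0},{"jaw":0,"tx":0.067,"ty":0,"tz":-0.001,"ax":0,"ay":0,"az":0},{"jaw":0,"tx":0.067,"ty":0,"tz":-0.001,"ax":0,"ay":0,"az":0},{"jaw":0,"tx":0.067,"ty":0,"tz":-0.001,"ax":0,"ay":0,"az":0}]' 30
python3 -c "
from h import *
go(439.2,-304.8,24)
im=optics.get_image('scene');cv2.imwrite('pics/s7.png',im);cv2.imwrite('pics/s7c.png',cv2.resize(im[90:190,140:260],None,fx=4.5,fy=4.5))"
```

```text
time: 15.45
tcp_pos: [0.4396, -0.3061, 0.0713]
tcp_rot: [-2.249, 1.569, -0.677]
wrist_force: [1.1, -0.5, -0.1]
opening: 1.0
tcp mm [ 439.6 -306.1   71.3] t 15.45 open 1.0 F [ 1.1 -0.5 -0.1]
shift [0.0473 0.0005 0.0013] turn [ 0.05 -0.05  0.07]
```

View pics/s7c.png

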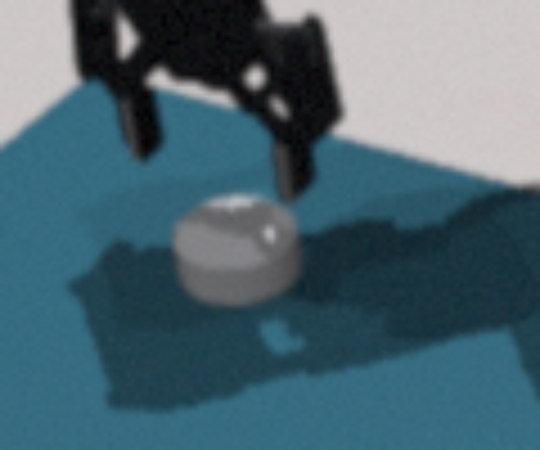

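The fingertips at (145,150) and (293,190) bracket the cover top at (237,228). I'll descend and watch the force.

```bash

python3 -m pendant '[{"jaw":0,"tx":0.015,"ty":0.0005,"tz":0.0013,"ax":0,"ay":0,"az":0},{"jaw":0,"tx":0.025,"ty":0.0005,"tz":0.0013,"ax":0,"ay":0,"az":0},{"jaw":0,"tx":0.035,"ty":0.0005,"tz":0.0013,"ax":0,"ay":0,"az":0},{"jaw":0,"tx":0.035,"ty":0.0005,"tz":0.0013,"ax":0,"ay":0,"az":0},{"jaw":0,"tx":0.035,"ty":0.0005,"tz":0.0013,"ax":0,"ay":0,"az":0}]' 30
python3 -c "
from h import *
go(439.2,-304.8,24)
for p in ([.4396,-.3061,.058],[.4392,-.3048,.025]): print((proj('scene',np.array(p))-[140,90])*4.5)"
```

```text
time: 16.0
tcp_pos: [0.4385, -0.3047, 0.0353]
tcp_rot: [0.23, 1.571, 1.801]
wrist_force: [0.9, 1.0, -0.6]
opening: 1.005
tcp mm [ 438.5 -304.7   35.3] t 16.0 open 1.005 F [ 0.9  1.  -0.6]
shift [ 0.0113 -0.0007 -0.0001] turn [ 0.    0.01 -0.  ]
[221.62589788 179.64676978]
[232.07127075 230.12833042]
```

Geometry agrees. Lower and grip.

```bash

python3 -m pendant '[{"jaw":0,"tx":0.006,"ty":-0.0007,"tz":0,"ax":0,"ay":0,"az":0},{"jaw":0,"tx":0.0113,"ty":-0.0007,"tz":0,"ax":0,"ay":0,"az":0},{"jaw":0,"tx":0.0113,"ty":-0.0007,"tz":0,"ax":0,"ay":0,"az":0},{"jaw":30,"tx":0.0113,"ty":-0.0007,"tz":0,"ax":0,"ay":0,"az":0},{"jaw":50,"tx":0.0113,"ty":-0.0007,"tz":0,"ax":0,"ay":0,"az":0},{"jaw":80,"tx":0.0113,"ty":-0.0007,"tz":0,"ax":0,"ay":0,"az":0},{"jaw":80,"tx":0.0113,"ty":-0.0007,"tz":0,"ax":0,"ay":0,"az":0},{"jaw":80,"tx":0.0113,"ty":-0.0007,"tz":0,"ax":0,"ay":0,"az":0}]' 30
python3 -m pendant '[{"jaw":80,"tx":-0.005,"ty":0,"tz":0,"ax":0,"ay":0,"az":0},{"jaw":80,"tx":-0.015,"ty":0,"tz":0,"ax":0,"ay":0,"az":0},{"jaw":80,"tx":-0.035,"ty":0,"tz":0,"ax":0,"ay":0,"az":0},{"jaw":80,"tx":-0.06,"ty":0,"tz":0,"ax":0,"ay":0,"az":0},{"jaw":80,"tx":-0.08,"ty":0,"tz":0,"ax":0,"ay":0,"az":0},{"jaw":80,"tx":-0.08,"ty":0,"tz":0,"ax":0,"ay":0,"az":0},{"jaw":80,"tx":-0.08,"ty":0,"tz":0,"ax":0,"ay":0,"az":0}]'
python3 -c "
from h import *
go(581.5,-6.1,104)"
```

```text
time: 16.8
tcp_pos: [0.4392, -0.3047, 0.0246]
tcp_rot: [-2.235, 1.57, -0.664]
wrist_force: [-1.3, 1.0, 5.7]
opening: 0.79
time: 17.5
tcp_pos: [0.4392, -0.3047, 0.1044]
tcp_rot: [-2.216, 1.57, -0.646]
wrist_force: [-0.3, -0.6, -0.4]
opening: 0.79
tcp mm [ 439.2 -304.7  104.4] t 17.5 open 0.79 F [-0.3 -0.6 -0.4]
shift [ 0.0003 -0.1423  0.2986] turn [ 0.   -0.04  0.05]
```

```bash

python3 -m pendant '[{"jaw":80,"tx":0,"ty":-0.005,"tz":0.012,"ax":0,"ay":0,"az":0},{"jaw":80,"tx":0,"ty":-0.018,"tz":0.038,"ax":0,"ay":0,"az":0},{"jaw":80,"tx":0,"ty":-0.033,"tz":0.07,"ax":0,"ay":0,"az":0},{"jaw":80,"tx":0,"ty":-0.048,"tz":0.102,"ax":0,"ay":0,"az":0},{"jaw":80,"tx":0,"ty":-0.063,"tz":0.134,"ax":0,"ay":0,"az":0},{"jaw":80,"tx":0,"ty":-0.078,"tz":0.166,"ax":0,"ay":0,"az":0},{"jaw":80,"tx":0,"ty":-0.094,"tz":0.198,"ax":0,"ay":0,"az":0},{"jaw":80,"tx":0,"ty":-0.11,"tz":0.23,"ax":0,"ay":0,"az":0},{"jaw":80,"tx":0,"ty":-0.124,"tz":0.26,"ax":0,"ay":0,"az":0},{"jaw":80,"tx":0,"ty":-0.136,"tz":0.285,"ax":0,"ay":0,"az":0},{"jaw":80,"tx":0,"ty":-0.1423,"tz":0.2986,"ax":0,"ay":0,"az":0},{"jaw":80,"tx":0,"ty":-0.1423,"tz":0.2986,"ax":0,"ay":0,"az":0}]'
python3 -m pendant '[{"jaw":80,"tx":0,"ty":0,"tz":0,"ax":0,"ay":0,"az":0},{"jaw":80,"tx":0,"ty":0,"tz":0,"ax":0,"ay":0,"az":0}]'
python3 - <<'E'
from h import *
go(581.5,-6.1,48)
for n in('scene','top'):
    im=optics.get_image(n);cv2.imwrite('pics/%s8.png'%n,im)
im=cv2.imread('pics/scene8.png');cv2.imwrite('pics/s8c.png',cv2.resize(im[120:260,190:350],None,fx=3.8,fy=3.8))
E
```

```text
time: 18.7
tcp_pos: [0.5812, -0.004, 0.103]
tcp_rot: [1.25, 1.569, 2.824]
wrist_force: [-0.0, -0.4, -0.2]
opening: 0.784
time: 18.9
tcp_pos: [0.5808, -0.0071, 0.1037]
tcp_rot: [1.649, 1.57, -3.065]
wrist_force: [-0.4, -0.1, 0.5]
opening: 0.786
tcp mm [580.8  -7.1 103.7] t 18.9 open 0.786 F [-0.4 -0.1  0.5]
shift [ 0.0557 -0.0008  0.001 ] turn [-0.06 -0.   -0.05]
```

View pics/s8c.png

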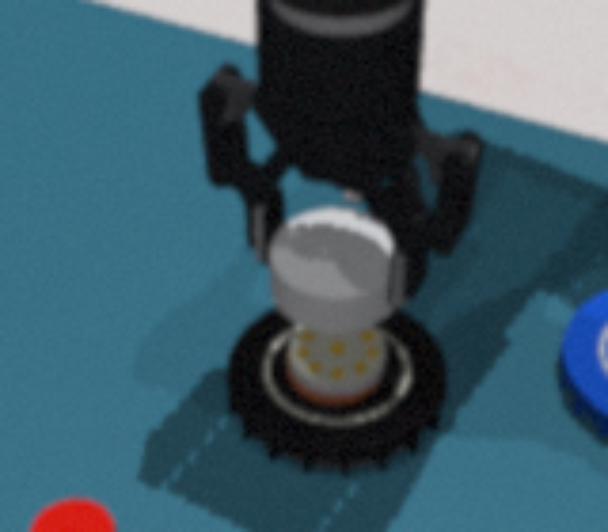

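The cover is held level at (335,260), over the stack at (337,350). I'll lower it in two stages.

```bash

python3 -m pendant '[{"jaw":80,"tx":0.012,"ty":-0.0008,"tz":0.0005,"ax":0,"ay":0,"az":0},{"jaw":80,"tx":0.025,"ty":-0.0008,"tz":0.0005,"ax":0,"ay":0,"az":0},{"jaw":80,"tx":0.035,"ty":-0.0008,"tz":0.0005,"ax":0,"ay":0,"az":0},{"jaw":80,"tx":0.035,"ty":-0.0008,"tz":0.0005,"ax":0,"ay":0,"az":0},{"jaw":80,"tx":0.035,"ty":-0.0008,"tz":0.0005,"ax":0,"ay":0,"az":0},{"jaw":80,"tx":0.035,"ty":-0.0008,"tz":0.0005,"ax":0,"ay":0,"az":0}]'
python3 -c "
from h import *
go(581.5,-6.2,46)"
```

```text
time: 19.6
tcp_pos: [0.5824, -0.0055, 0.0692]
tcp_rot: [-1.575, 1.57, -0.004]
wrist_force: [-0.1, 0.4, 0.2]
opening: 0.788
tcp mm [582.4  -5.5  69.2] t 19.6 open 0.788 F [-0.1  0.4  0.2]
shift [ 0.0232  0.001  -0.0007] turn [ 0.01 -0.    0.03]
```

```bash

python3 -m pendant '[{"jaw":80,"tx":0.005,"ty":0.0005,"tz":-0.0005,"ax":0,"ay":0,"az":0},{"jaw":80,"tx":0.01,"ty":0.0005,"tz":-0.0005,"ax":0,"ay":0,"az":0},{"jaw":80,"tx":0.015,"ty":0.0005,"tz":-0.0005,"ax":0,"ay":0,"az":0},{"jaw":80,"tx":0.02,"ty":0.0005,"tz":-0.0005,"ax":0,"ay":0,"az":0},{"jaw":80,"tx":0.0225,"ty":0.0005,"tz":-0.0005,"ax":0,"ay":0,"az":0},{"jaw":80,"tx":0.0235,"ty":0.0005,"tz":-0.0005,"ax":0,"ay":0,"az":0},{"jaw":80,"tx":0.0235,"ty":0.0005,"tz":-0.0005,"ax":0,"ay":0,"az":0}]'
python3 -m pendant '[{"jaw":80,"tx":0.0005,"ty":0,"tz":0,"ax":0,"ay":0,"az":0},{"jaw":80,"tx":0.001,"ty":0,"tz":0,"ax":0,"ay":0,"az":0},{"jaw":80,"tx":0.001,"ty":0,"tz":0,"ax":0,"ay":0,"az":0}]'
```

```text
time: 20.3
tcp_pos: [0.5816, -0.006, 0.0453]
tcp_rot: [1.068, 1.571, 2.639]
wrist_force: [0.6, 0.1, -0.6]
opening: 0.783
time: 20.6
tcp_pos: [0.5818, -0.006, 0.0447]
tcp_rot: [-1.464, 1.57, 0.107]
wrist_force: [-0.2, -0.4, 0.7]
opening: 0.788
```

```bash

python3 -m pendant '[{"jaw":80,"tx":0.0005,"ty":0,"tz":0,"ax":0,"ay":0,"az":0},{"jaw":80,"tx":0.001,"ty":0,"tz":0,"ax":0,"ay":0,"az":0},{"jaw":80,"tx":0.001,"ty":0,"tz":0,"ax":0,"ay":0,"az":0}]'
```

```text
time: 20.9
tcp_pos: [0.5818, -0.006, 0.0446]
tcp_rot: [-1.684, 1.57, -0.113]
wrist_force: [-1.6, 0.5, 7.6]
opening: 0.784
```

The rim is seated on the sink at TCP 44.6 mm, against 44.4 mm predicted. I'll release and retreat.

```bash

python3 -m pendant '[{"jaw":60,"tx":-0.0005,"ty":0,"tz":0,"ax":0,"ay":0,"az":0},{"jaw":45,"tx":-0.0005,"ty":0,"tz":0,"ax":0,"ay":0,"az":0},{"jaw":30,"tx":-0.0005,"ty":0,"tz":0,"ax":0,"ay":0,"az":0},{"jaw":10,"tx":-0.0005,"ty":0,"tz":0,"ax":0,"ay":0,"az":0},{"jaw":0,"tx":-0.0005,"ty":0,"tz":0,"ax":0,"ay":0,"az":0},{"jaw":0,"tx":-0.01,"ty":0,"tz":0,"ax":0,"ay":0,"az":0},{"jaw":0,"tx":-0.03,"ty":0,"tz":0,"ax":0,"ay":0,"az":0},{"jaw":0,"tx":-0.06,"ty":0,"tz":0,"ax":0,"ay":0,"az":0},{"jaw":0,"tx":-0.1,"ty":0,"tz":0,"ax":0,"ay":0,"az":0},{"jaw":0,"tx":-0.14,"ty":0.03,"tz":0.03,"ax":0,"ay":0,"az":0},{"jaw":0,"tx":-0.14,"ty":0.06,"tz":0.07,"ax":0,"ay":0,"az":0},{"jaw":0,"tx":-0.14,"ty":0.08,"tz":0.12,"ax":0,"ay":0,"az":0}]'
python3 -m pendant '[{"jaw":0,"tx":0,"ty":0.03,"tz":0.04,"ax":0,"ay":0,"az":0},{"jaw":0,"tx":0,"ty":0.05,"tz":0.08,"ax":0,"ay":0,"az":0},{"jaw":0,"tx":0,"ty":0.05,"tz":0.1,"ax":0,"ay":0,"az":0},{"jaw":0,"tx":0,"ty":0.05,"tz":0.1,"ax":0,"ay":0,"az":0},{"jaw":0,"tx":0,"ty":0.05,"tz":0.1,"ax":0,"ay":0,"az":0}]'
python3 - <<'E'
from h import *
C=[]
for n in('scene','top'):
    im=optics.get_image(n);cv2.imwrite('pics/%s9.png'%n,im)
    g=im.min(axis=2);x,y=np.round(proj(n,np.array([.5815,-.006,.045]))).astype(int)
    for th in (110,150):
        w=(g>th).astype(np.uint8)*255; print(n,th,onplane(n,blob(w,(x,y),20),.045))
    C.append(cv2.resize(im[y-45:y+45,x-45:x+45],(390,390),interpolation=2))
cv2.imwrite('pics/c9.png',np.hstack(C))
E
```

```text
time: 22.1
tcp_pos: [0.5048, 0.1051, 0.1858]
tcp_rot: [-1.512, 1.567, 0.056]
wrist_force: [-0.1, 0.3, -0.4]
opening: 1.004
time: 22.6
tcp_pos: [0.4557, 0.2048, 0.1838]
tcp_rot: [-1.765, 1.57, -0.193]
wrist_force: [0.3, 0.2, -0.1]
opening: 0.999
scene 110 [583.1  -6.3  68.7  71.2]
scene 150 [582.5  -6.9  64.7  68.2]
top 110 [576.1  -5.9  76.8  77.7]
top 150 [576.1  -6.1  75.2  76.1]
```

View pics/c9.png

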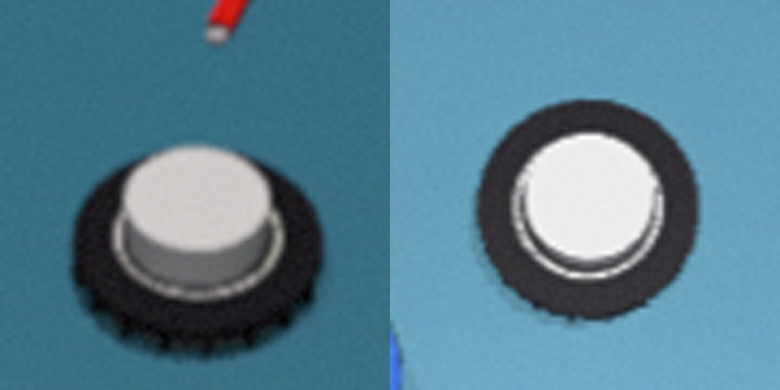

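The cover sits level in the ring in both views (scene crop 195,200; top crop 592,195). The "top" fit (77 mm wide) merged with the printed ring and is not valid. The scene fit gives (583,-6.5) with a 68–70 mm width. I'm handing in.

```bash
python3 -c "
from bench import ticket
print(ticket.job_done())"
```

```text
the job is handed in; nothing more can be done
None
```

The lamp is rebuilt on the black heat sink and the job is handed in at about 23 s of robot time; no verdict was reported. I placed the copper disc, then the LED board with LEDs up, then the cover, each lowered until the wrist force showed contact (4–8 N) before I released it.

| Part | Measured centre (mm) | Distance from sink centre (581, -6) |
|---|---|---|
| Copper disc | (582.6, -6.5) | about 2 mm |
| LED board | (581.8, -6.8) | about 1 mm |
| Cover, scene camera | (583, -6.5) | about 2 mm |

- **Cover height:** the gripper stood at 44.6 mm when the rim touched, against 44.4 mm expected. The cover looks level inside the ring in both views.
- **Check that failed:** the automatic top-view fit of the cover gave (576, -6) at about 77 mm wide. It had merged with the printed ring, so I set it aside. That leaves the cover's position resting on the scene camera, the gripper position (581.8, -6.0) and the picture.
- **Not measured at the end:** I did not re-measure the burnt board, tweezers, jar and reel. The gripper never went near them at low height, and the forces showed no unexpected contact.

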